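Turn a pot stand over onto the drying rack

TASK

Without gripping it, turn the small wooden pot stand upside down onto the drying rack so that its wet feet can dry: with the fingertips push it up against the rack's front edge, work it up on that edge until it tips over and lies face down on the rack, then push it on until no part of it overhangs the rack. Never pick the stand up or carry it, do not press on it hard, and leave the watering rose on the rack, the label bundle and the roll of tape where they are.

Things in the scene. Friction and masses are not known exactly. Their poses are not given: they have to be found in the camera images.
- rack: low slatted wooden drying rack, fixed, 150 deep (x) by 360 wide (y) by 20 high; origin at the centre of its underside on the bench; x points away from the robot, z up, yaw up to 0.15 rad. The front is a solid upright rail 20 high at x = -75 mm, a wall to push against; the top is level at 20 mm, slats along x, no rim.
- rack_front (a point): middle of the upper front edge of the rack, 20 mm above the bench, same axes as the rack
- stand_center (a point): centre (mid-thickness) of the loose pot stand, pale wood, 0.13 to 0.25 kg, 16 thick (z): slats along y form a board 90 (x) by 130 (y) by 9, on two feet 100 long (x), 16 wide, 7 high at y = -47, +47 mm that stick out 5 at both ends. It starts on its feet on the bench, z up, x towards the rack (within 0.25 rad), feet 20 to 75 mm from the rack. Upside down, its z points down.
- stand_far_left (a point): corner of the outline of the stand (over the feet ends), at +50, +65 mm from its centre in its own x, y, half-way in the thickness; one of the two corners nearest the rack at the start
- stand_far_right (a point): corner of the outline of the stand at +50, -65 mm, half-way in the thickness; nearest the rack at the start
- stand_near_left (a point): corner of the outline of the stand at -50, +65 mm, half-way in the thickness; nearest the robot at the start
- stand_near_right (a point): corner of the outline of the stand at -50, -65 mm, half-way in the thickness; nearest the robot at the start
- rose: loose brass watering rose, a cone 70 across and 59 high standing on its face on the left part of the rack, beside the free place where the stand goes; origin at the centre of its underside. To be left alone.
- labels: loose bundle of white stick labels, 109 by 17 by 15, lying on the bench left of the stand; origin at the centre of its underside. To be left alone.
- tape: loose roll of tape, a ring 98 across and 25 high lying flat on the bench right of the stand; origin at the centre of its underside. To be left alone.

How it is judged:
On the way:
1. the stand stands steeply tipped up on its far edge, that edge low down at the rack's front (angle between stand_center's own z axis and vertical between 0.8 and 1.9 rad and height (world z) of any of stand_far_left, stand_far_right below 0.03 m and x of stand_far_left in the frame of rack_front between -0.035 and 0.035 m and x of stand_far_right in the frame of rack_front between -0.035 and 0.035 m), for 0.04 s.
At the end, for the whole second after the job is handed in: the stand lies at rest upside down and flat (within 0.09 rad) on the rack's top, all four corners inside the rack's outline (at most 4 mm over any edge) (angle between stand_center's own z axis and vertical above 3.05 rad and height (world z) of stand_center between 0.024 and 0.032 m and x of stand_far_left in the frame of rack between -0.079 and 0.079 m and y of stand_far_left in the frame of rack between -0.184 and 0.184 m and x of stand_far_right in the frame of rack between -0.079 and 0.079 m and y of stand_far_right in the frame of rack between -0.184 and 0.184 m and x of stand_near_left in the frame of rack between -0.079 and 0.079 m and y of stand_near_left in the frame of rack between -0.184 and 0.184 m and x of stand_near_right in the frame of rack between -0.079 and 0.079 m and y of stand_near_right in the frame of rack between -0.184 and 0.184 m and linear speed of stand below 0.02 m/s); the robot touches nothing.
It fails at once if the stand is lifted or carried: all four corners more than 50 mm above the bench, or its centre above 85 mm (height (world z) of each of stand_far_left, stand_far_right, stand_near_left, stand_near_right above 0.05 m or height (world z) of stand_center above 0.085 m).
It fails at once if the fingers press on the stand with more than 60 N (contact force between the fingers and stand above 60 N).
It fails at once if the rose, the labels or the roll of tape is moved more than 20 mm (distance of any of rose, labels, tape from where it was at the start of the episode above 0.02 m).
It also fails if it takes over 69 s, if anything falls off the work surface, if the arm or the gripper's body presses on something with over 40 N, if the wrist force passes 120 N, or if a joint passes its speed limit or range.

ROBOT

A 7-joint arm with a two-finger parallel gripper is mounted at the origin on the work surface; the furniture and walls round the work are solid. World frame = base frame: x ahead of the robot, y to its left, z up, the work surface at z = 0. Lengths are in m, angles in rad, forces in N, time in s.
With the tool pointing down it reaches from about 0.4 to 0.85 m from the base axis. Payload 4.5 kg.
Tool frame: the origin (TCP) lies on the mounting face of the last link; the fingertips stand 166 mm ahead of it and the grasp point (between the pads) lies 147 mm ahead of it; y points along the fingers, z is the direction in which the jaws open and shut, and the axes are right-handed (so a half turn about y gives the same grasp; the last joint's range is limited). The gripper opens to 88 mm and grips with 3 to 60 N. Pads are 18 mm wide; open, the fingers measure 123 mm over their backs; the gripper's body (75 mm by 187 mm) begins 45 mm behind the grasp point.
Start: joints at [1.224, 0.689, -0.195, 1.565, 0.157, 0.902, -0.215], TCP at [0.232, -0.58, 0.405] pointing down, gripper open.
Joint ranges: [-3.01, 3.01], [-0.46, 2.08], [-1.47, 1.51], [0.13, 2.56], [-1, 4.14], [0.04, 2.09], [-2.66, 2.66]. Speed limits (rad/s): [2.57, 2.57, 3.14, 3.14, 3.14, 3.14, 3.14].

INTERFACE

Orientations are given as a unit quaternion [x, y, z, w].
In Python, from plant import r gives the robot as it stands.
- The arm moves only by the tool arm_command, never from a script. Its argument "deltas" is a list of rows, each an object of numbers: "dx", "dy", "dz": the shift along the tool's x, y, z each as a share of 1000 mm, from -1 to 1; "wx", "wy", "wz": the turn, a rotation vector about the tool's x, y, z each as a share of 45 degrees, from -1 to 1. In form: [{"dx": .., "dy": .., "dz": .., "wx": .., "wy": .., "wz": ..}, ...]. A call has exactly 5 rows; each row is the pose to reach, as a shift and turn from the pose commanded when the call began, along the tool's axes at that moment; what a row does not reach only later rows make up. A row lasts 1/10 s, in which the tool goes at most 50 mm and 8.59 degrees, less where a joint would pass 70% of its speed; a pose out of reach is approached as far as the arm can. A call with a number of a shift or a turn outside -1 to 1 is refused whole. A call with a gripper value outside its range is refused whole. "claw" is the opening, from -1 (shut) to 1 (fully open), set as the call begins (left out, the last holds). The fingers move at their own pace and stop on an object; "grip_force" is the grip in N (left out, the last holds). Time passes only in rows, so rows that repeat a pose let the fingers close, or fill a call up. It gives the time, the measured TCP pose, the force and the opening at its end, in the units of the state.
- r.get_state(): the state, without advancing time (a new reading comes with each control period).
- r.snapshot(name): name is "scene" or "side" or "wrist"; returns the picture (384x512x3 uint8, red, green, blue); there is no depth.
- r.get_calibration(name): a dict with "vertical_fov" (degrees; the focal length in pixels is half the picture's height over the tangent of half this angle, whatever the lens; pixels are square), "cx", "cy" (the principal point, pixels), "R" (3x3) and "t" (3): a world point X has camera coordinates R X + t. Camera axes: x right, y down, z forward; pixel columns grow to the right and rows downward; lengths in m; the calibration is good to about 2 mm. A picture is of the moment at which its call begins: read the wrist's pose just before it. get_calibration takes no time and is no camera call; for the wrist camera it gives the pose at the moment of the call.
- r.finish_job(): hands the job in, once; it reports no verdict.
The state is a dict: "clock": time; "q": joint angles; "qd": joint speeds; "joint_torque": joint torques, N m; "tool_pos": TCP position; "eef_rot": TCP orientation; "contact_force": force on the tool from outside, world axes, zero at the start; "moment": the same for the moment, N m; "opening": opening from 0.0 (shut) to 1.0 (fully open).
Only numpy, scipy, OpenCV 4.12 (cv2) and the standard library are available. Lean on these libraries where they do the work, as an engineer would, in place of code of your own. Each camera call takes 0.05 s, during which the arm holds its last target.

## Working session

There is one attempt and no reset: what is moved stays moved. The work goes in short steps, Python scripts to look and compute and a tool call to move; the robot and the scene stay as the last step left them, time stands still between calls to the robot, and variables do not carry over. Pictures are saved under pics/ and viewed, and the job is handed in when it is done.

Besides the shell and the picture viewer there is one more tool, called after ">>>" as name(argument=value, ...), one argument or row to a line, values as JSON. arm_command: Moves the arm, as the interface text tells. Shift numbers are shares of 1000 mm and turn numbers shares of 45 degrees, none past 1 either way. Its arguments: {"type":"object","properties":{"deltas":{"type":"array","items":{"type":"object","properties":{"dx":{"type":"number","minimum":-1,"maximum":1},"dy":{"type":"number","minimum":-1,"maximum":1},"dz":{"type":"number","minimum":-1,"maximum":1},"wx":{"type":"number","minimum":-1,"maximum":1},"wy":{"type":"number","minimum":-1,"maximum":1},"wz":{"type":"number","minimum":-1,"maximum":1}}}},"claw":{"type":"number"},"grip_force":{"type":"number"}},"required":["deltas"]}

```bash
ls; mkdir -p pics; python3 - <<'E'
from plant import r
import cv2
print(r.get_state())
for n in ["scene","side"]:
    im=r.snapshot(n); cv2.imwrite(f"pics/{n}0.png",im[:,:,::-1]); print(n,r.get_calibration(n))
E
```

```text
pics
{'clock': 0.0, 'q': array([ 1.22379008,  0.68997932, -0.19451254,  1.56634785,  0.15730739,
        0.90249807, -0.21509422]), 'qd': array([ 0.00246757, -0.00135582, -0.00025855, -0.00113589,  0.0004157 ,
        0.00094417,  0.0001634 ]), 'joint_torque': array([ 1.28422871e-04, -5.27558327e+01, -1.26662616e+00, -1.53430992e+01,
       -5.25383418e-02,  6.69159766e-03,  1.72792934e-04]), 'tool_pos': array([ 0.23214291, -0.57993188,  0.40391161]), 'eef_rot': array([-0.13402765,  0.69494888, -0.69369386,  0.13368423]), 'contact_force': array([-0.07943201, -0.61684701, -0.24803171]), 'moment': array([-0.04726254,  0.00760728, -0.01918662]), 'opening': 0.9979709941564296}
scene {'vertical_fov': 52.62690385586468, 'cx': 252.499376323124, 'cy': 192.08741536310833, 'R': array([[-0.83224004, -0.554037  ,  0.02048209],
       [-0.40098206,  0.57599567, -0.7123499 ],
       [ 0.38287061, -0.60105906, -0.70152556]]), 't': array([0.48834539, 0.25530391, 0.72481725])}
side {'vertical_fov': 47.648814816428626, 'cx': 253.7087953941201, 'cy': 193.88707087148418, 'R': array([[-0.97406999, -0.22611817,  0.00763072],
       [-0.12279311,  0.50003774, -0.85725382],
       [ 0.19002501, -0.83596222, -0.51483751]]), 't': array([0.566655  , 0.12910505, 0.94129275])}
```

View pics/scene0.png

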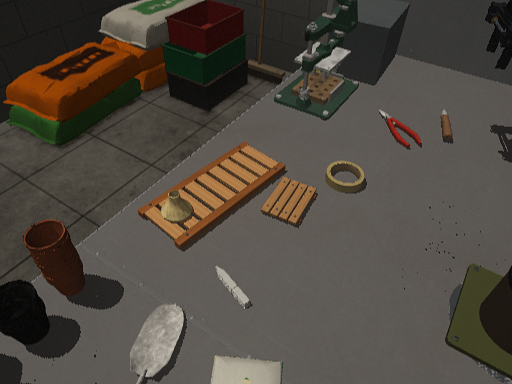

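View pics/side0.png

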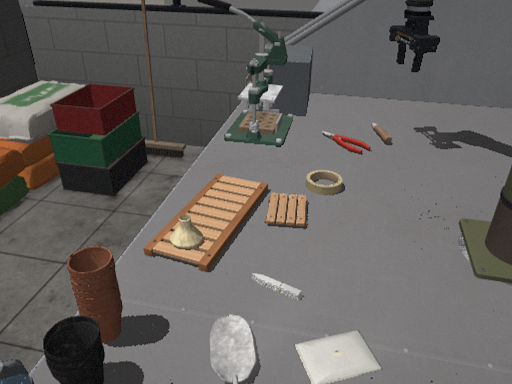

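```bash
python3 - <<'E'
import cv2
a=cv2.imread("pics/scene0.png")[130:255,130:380]; cv2.imwrite("pics/scene0c.png",cv2.resize(a,None,fx=3.2,fy=3.2,interpolation=cv2.INTER_CUBIC))
a=cv2.imread("pics/side0.png")[160:280,140:360]; cv2.imwrite("pics/side0c.png",cv2.resize(a,None,fx=3.6,fy=3.6,interpolation=cv2.INTER_CUBIC))
E
```

```text
(no output)
```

View pics/scene0c.png

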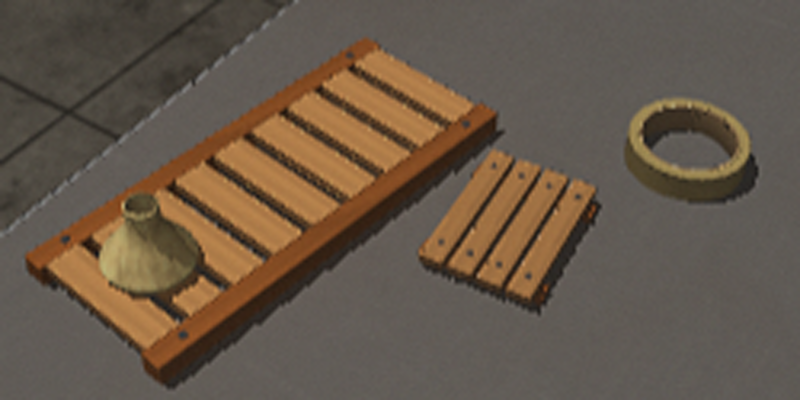

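View pics/side0c.png

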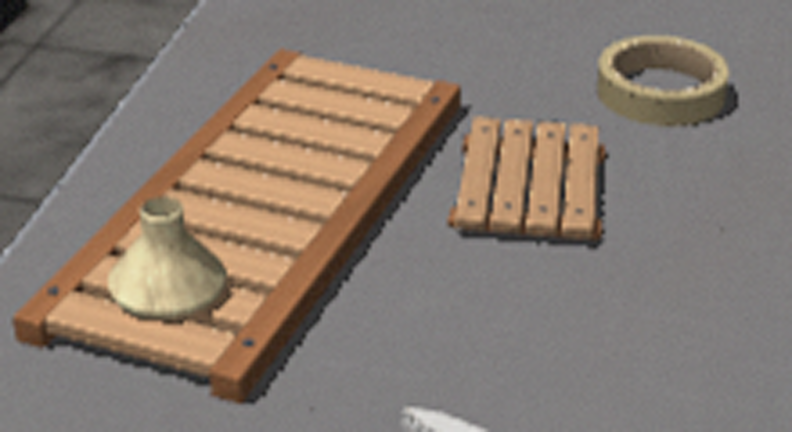

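```bash
cat > h.py <<'E'
import numpy as np
from scipy.optimize import least_squares
def proj(c,X):
    X=np.atleast_2d(X); p=X@np.array(c["R"]).T+np.array(c["t"]); f=192/np.tan(np.radians(c["vertical_fov"])/2)
    return np.c_[c["cx"]+f*p[:,0]/p[:,2],c["cy"]+f*p[:,1]/p[:,2]]
def ray(c,uv,z):
    f=192/np.tan(np.radians(c["vertical_fov"])/2); R=np.array(c["R"]);C=-R.T@np.array(c["t"])
    d=R.T@np.array([(uv[0]-c["cx"])/f,(uv[1]-c["cy"])/f,1]); return C+d*(z-C[2])/d[2]
def fit(obs,model,z,x0=(0.6,0,0)):
    # obs list of (cal, {i:uv}), planar pose
    def res(p):
        c,s=np.cos(p[2]),np.sin(p[2]); o=[]
        for cal,d in obs:
            for i,uv in d.items():
                m=model[i]; o+=list(proj(cal,[p[0]+c*m[0]-s*m[1],p[1]+s*m[0]+c*m[1],z])[0]-uv)
        return o
    r=least_squares(res,x0,loss="soft_l1"); return r.x,np.round(res(r.x),1)
E
python3 - <<'E'
from plant import r
from h import *
S=r.get_calibration("scene");D=r.get_calibration("side")
s=lambda u,v:np.array([130+u/3.2,130+v/3.2]); d=lambda u,v:np.array([140+u/3.6,160+v/3.6])
M=[(-75,180),(-75,-180),(75,180),(75,-180)];M=np.array(M)/1000
print(fit([(S,{0:s(163,366),1:s(497,112),2:s(26,258),3:s(363,39)}),(D,{0:d(248,378),1:d(462,88),2:d(15,322),3:d(283,50)})],M,.02))
M=np.array([(45,65),(45,-65),(-45,65),(-45,-65)])/1000
print(fit([(S,{0:s(418,255),1:s(490,150),2:s(540,299),3:s(597,186)}),(D,{0:d(452,222),1:d(473,117),2:d(600,235),3:d(600,126)})],M,.016))
# tape, rose, labels
print(ray(S,s(686,135),.025),ray(D,d(666,65),.025), ray(S,s(150,265),.02),ray(S,(232,288),.007))
E
```

```text
(array([ 0.67385108,  0.02739915, -0.13960093]), array([ 0.2,  2.2,  1. ,  0.2, -0.4,  0.4,  0.6, -0.9, -0.5,  0.6, -0. ,
       -1.4, -0. , -1.1, -1.4, -0.8]))
(array([ 0.5066959 , -0.04123312,  0.12229672]), array([ 0.7,  0.7,  0.3,  0.2, -1.6,  0.6,  0.3,  0.5,  1.4, -0.7, -0.4,
        0.1, -0.8, -1.7, -0.7, -0.3]))
[ 0.43625508 -0.19695468  0.025     ] [ 0.42976642 -0.19522527  0.025     ] [0.69626682 0.14850961 0.02      ] [0.48247116 0.22998791 0.007     ]
```

```bash
cat >> h.py <<'E'
from scipy.spatial.transform import Rotation as Ro
import json,os
RY=-0.1396
u=np.array([np.cos(RY),np.sin(RY),0]); v=np.array([-np.sin(RY),np.cos(RY),0]); k=np.array([0,0,1.])
RF=np.array([0.67385,0.0274,0])-0.075*u   # rail foot middle
def W(x,y,z): return RF+x*u+y*v+z*k       # rack_front frame -> world (z from bench)
def L(p): d=np.asarray(p)-RF; return np.array([d@u,d@v,d[2]])
def tool(x,y,z,alpha=0,yaw=0):
    """tip centre at rack-front coords (x,y,z); alpha tilts fingertips toward +x. returns TCP pos, R"""
    uu=np.cos(yaw)*u+np.sin(yaw)*v; vv=-np.sin(yaw)*u+np.cos(yaw)*v
    Y=np.sin(alpha)*uu-np.cos(alpha)*k; X=np.cos(alpha)*uu+np.sin(alpha)*k
    R=np.c_[X,Y,vv]; return W(x,y,z)-0.166*Y,R
def tip(st):
    R=Ro.from_quat(st["eef_rot"]).as_matrix(); return L(st["tool_pos"]+0.166*R[:,1]),np.degrees(np.arctan2(R[:,1]@u,-R[:,1][2])),R
def cmdpose():
    d=json.load(open("cmd.json")); return np.array(d["p"]),np.array(d["R"])
def delta(P,R,p0,R0):
    return (R0.T@(P-p0)), Ro.from_matrix(R0.T@R).as_rotvec()/(np.pi/4)
E
python3 - <<'E'
from plant import r
from h import *
st=r.get_state(); print(tip(st)); p,R=st["tool_pos"],Ro.from_quat(st["eef_rot"]).as_matrix()
P,Rt=tool(-.23,-.091,.2); print(P,delta(P,Rt,p,R))
E
```

```text
(array([-0.27802549, -0.66269523,  0.23797563]), np.float64(-0.05115098674708355), array([[-9.28349154e-01, -6.90676092e-04,  3.71708719e-01],
       [-3.71709351e-01,  1.50053625e-03, -9.28347945e-01],
       [ 8.34253253e-05, -9.99998636e-01, -1.64975232e-03]]))
[ 0.35915474 -0.02027489  0.366     ] (array([-0.32594307,  0.03872749, -0.47232928]), array([ 8.72201716e-04, -3.33734206e+00, -2.71582953e-03]))
```

```bash
sed -i 's/R=np.c_\[X,Y,vv\]; return/R=np.c_[-X,Y,-vv]; return/' h.py
python3 - <<'E'
from plant import r
from h import *
st=r.get_state(); p,R=st["tool_pos"],Ro.from_quat(st["eef_rot"]).as_matrix()
P,Rt=tool(-.25,-.091,.2); print(P,delta(P,Rt,p,R))
E
```

```text
[ 0.33934931 -0.01749195  0.366     ] (array([-0.30859116,  0.03874535, -0.48227467]), array([2.02526036e-03, 6.62656804e-01, 6.50422107e-04]))
```

```bash
cat > go.py <<'E'
import sys
from plant import r
from h import *
a=[float(x) for x in sys.argv[1:]]
st=r.get_state(); p,R=st["tool_pos"],Ro.from_quat(st["eef_rot"]).as_matrix()
t=tip(st); print("t",round(st["clock"],2),"tip",np.round(t[0]*1000,1),"alpha",round(t[1],1),"F",np.round(st["contact_force"],1),"open",round(st["opening"],3))
if len(a)>=3:
    P,Rt=tool(a[0]/1000,a[1]/1000,a[2]/1000,np.radians(a[3]) if len(a)>3 else 0,np.radians(a[4]) if len(a)>4 else 0)
    d,w=delta(P,Rt,p,R); print("d",np.round(d,4),"w",np.round(w,4))
E
python3 go.py -185 -91 150
```

```text
t 0.1 tip [-278.  -662.7  238. ] alpha -0.1 F [-0.2  0.2 -0. ] open 1.001
d [-0.365   0.0887 -0.4499] w [0.002  0.6627 0.0007]
```

>>> arm_command(
  deltas=[
    {"dx": -0.03, "dy": 0, "dz": -0.038, "wy": 0.06},
    {"dx": -0.06, "dy": 0, "dz": -0.075, "wy": 0.12},
    {"dx": -0.09, "dy": 0, "dz": -0.112, "wy": 0.18},
    {"dx": -0.12, "dy": 0, "dz": -0.15, "wy": 0.24},
    {"dx": -0.15, "dy": 0, "dz": -0.185, "wy": 0.3},
  ],
  claw=-0.364,
  grip_force=20,
)

```text
invalid input at $.deltas[0]: expected keys dx, dy, dz, wx, wy, wz
```

```bash
python3 go.py -185 -91 150
```

```text
t 0.1 tip [-278.  -662.7  238. ] alpha -0.1 F [-0.2  0.2 -0. ] open 1.001
d [-0.365   0.0887 -0.4499] w [0.002  0.6627 0.0007]
```

>>> arm_command(
  deltas=[
    {"dx": -0.03, "dy": 0, "dz": -0.038, "wx": 0, "wy": 0.06, "wz": 0},
    {"dx": -0.06, "dy": 0, "dz": -0.075, "wx": 0, "wy": 0.12, "wz": 0},
    {"dx": -0.09, "dy": 0, "dz": -0.112, "wx": 0, "wy": 0.18, "wz": 0},
    {"dx": -0.12, "dy": 0, "dz": -0.15, "wx": 0, "wy": 0.24, "wz": 0},
    {"dx": -0.15, "dy": 0, "dz": -0.185, "wx": 0, "wy": 0.3, "wz": 0},
  ],
  claw=-0.364,
  grip_force=20,
)

```text
clock: 0.6
tool_pos: [0.3028, -0.3506, 0.4046]
eef_rot: [-0.051, 0.706, -0.705, 0.05]
contact_force: [1.2, -0.3, -0.0]
opening: 0.572
```

```bash
python3 go.py -185 -91 150
```

```text
t 0.6 tip [-239.9 -425.9  238.6] alpha -0.0 F [ 1.2 -0.3 -0. ] open 0.572
d [-0.1461  0.0888 -0.3063] w [0.0009 0.3599 0.0004]
```

>>> arm_command(
  deltas=[
    {"dx": -0.02, "dy": 0.01, "dz": -0.04, "wx": 0, "wy": 0.07, "wz": 0},
    {"dx": -0.04, "dy": 0.02, "dz": -0.08, "wx": 0, "wy": 0.14, "wz": 0},
    {"dx": -0.06, "dy": 0.03, "dz": -0.12, "wx": 0, "wy": 0.21, "wz": 0},
    {"dx": -0.08, "dy": 0.04, "dz": -0.16, "wx": 0, "wy": 0.28, "wz": 0},
    {"dx": -0.1, "dy": 0.05, "dz": -0.2, "wx": 0, "wy": 0.36, "wz": 0},
  ],
)

```text
clock: 1.1
tool_pos: [0.3731, -0.1388, 0.3544]
eef_rot: [-0.05, -0.705, 0.705, 0.049]
contact_force: [0.8, -0.9, 0.6]
opening: 0.318
```

```bash
python3 go.py -185 -91 150
```

```text
t 1.1 tip [-199.6 -206.4  188.4] alpha 0.0 F [ 0.8 -0.9  0.6] open 0.318
d [-0.0146  0.0384 -0.1154] w [-0.0003 -0.0009 -0.0005]
```

>>> arm_command(
  deltas=[
    {"dx": 0, "dy": 0.02, "dz": -0.03, "wx": 0, "wy": 0, "wz": 0},
    {"dx": 0, "dy": 0.05, "dz": -0.06, "wx": 0, "wy": 0, "wz": 0},
    {"dx": 0, "dy": 0.08, "dz": -0.09, "wx": 0, "wy": 0, "wz": 0},
    {"dx": 0, "dy": 0.11, "dz": -0.106, "wx": 0, "wy": 0, "wz": 0},
    {"dx": 0, "dy": 0.14, "dz": -0.106, "wx": 0, "wy": 0, "wz": 0},
  ],
)

```text
clock: 1.6
tool_pos: [0.3994, -0.0334, 0.2434]
eef_rot: [0.039, 0.707, -0.704, -0.054]
contact_force: [0.3, 0.0, -0.1]
opening: 0.313
```

```bash
cat >> h.py <<'E'
def pic(r,name,cam="side",crop=(160,280,140,360),f=3.6):
    import cv2
    im=r.snapshot(cam)[:,:,::-1]; a,b,c,d=crop
    cv2.imwrite(f"pics/{name}.png",cv2.resize(im[a:b,c:d],None,fx=f,fy=f,interpolation=cv2.INTER_CUBIC))
E
python3 go.py -175 -100 2; python3 -c "
from plant import r
from h import *
pic(r,'side1')"
```

```text
t 1.6 tip [-192.1  -98.1   77.4] alpha -1.3 F [ 0.3  0.  -0.1] open 0.313
d [-0.015   0.0751  0.0019] w [0.0025 0.0101 0.0289]
```

View pics/side1.png

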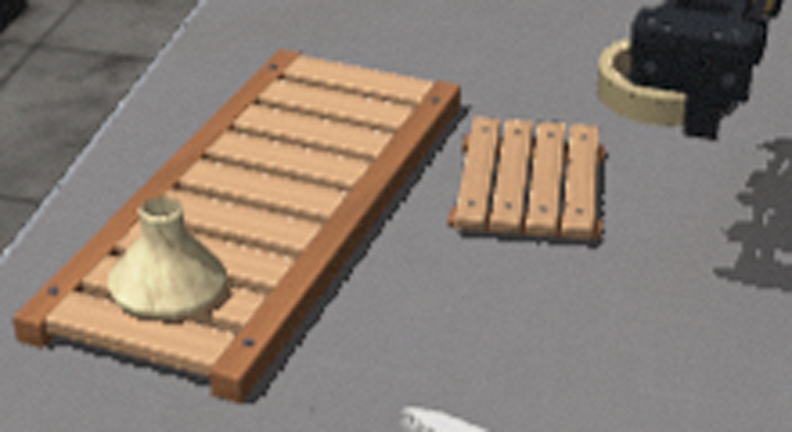

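>>> arm_command(
  deltas=[
    {"dx": -0.005, "dy": 0.02, "dz": 0, "wx": 0, "wy": 0, "wz": 0.03},
    {"dx": -0.012, "dy": 0.04, "dz": 0.001, "wx": 0, "wy": 0.01, "wz": 0.03},
    {"dx": -0.013, "dy": 0.06, "dz": 0.002, "wx": 0, "wy": 0.01, "wz": 0.03},
    {"dx": -0.014, "dy": 0.07, "dz": 0.002, "wx": 0, "wy": 0.01, "wz": 0.03},
    {"dx": -0.015, "dy": 0.074, "dz": 0.002, "wx": 0, "wy": 0.01, "wz": 0.03},
  ],
)

```text
clock: 2.15
tool_pos: [0.438, -0.0428, 0.1869]
eef_rot: [0.041, 0.705, -0.705, -0.065]
contact_force: [-0.5, -0.3, 0.4]
opening: 0.319
```

```bash
python3 go.py -145 -100 2; python3 -c "
from plant import r
from h import *
pic(r,'side2')"
```

```text
t 2.15 tip [-154.3 -102.5   21. ] alpha -1.9 F [-0.5 -0.3  0.4] open 0.319
d [-0.0044  0.0187 -0.0024] w [-0.0016 -0.0121  0.0428]
```

View pics/side2.png

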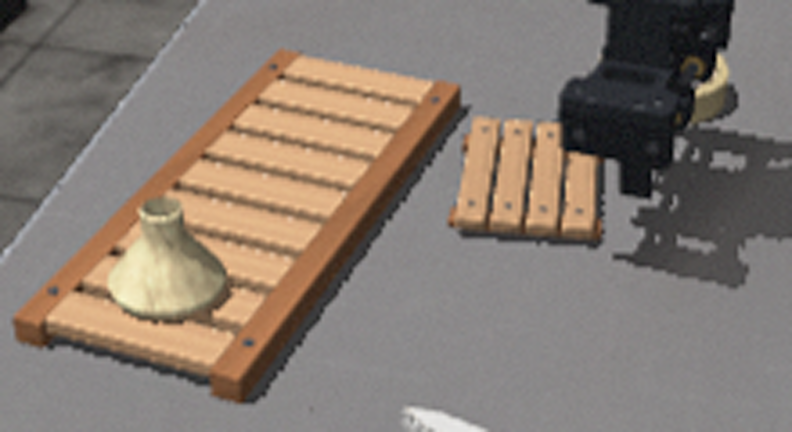

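>>> arm_command(
  deltas=[
    {"dx": 0, "dy": 0.005, "dz": 0, "wx": 0, "wy": 0, "wz": 0.02},
    {"dx": 0, "dy": 0.01, "dz": -0.001, "wx": 0, "wy": 0, "wz": 0.03},
    {"dx": 0, "dy": 0.015, "dz": -0.002, "wx": 0, "wy": 0, "wz": 0.04},
    {"dx": 0, "dy": 0.019, "dz": -0.002, "wx": 0, "wy": 0, "wz": 0.04},
    {"dx": 0, "dy": 0.019, "dz": -0.002, "wx": 0, "wy": 0, "wz": 0.04},
  ],
)

```text
clock: 2.7
tool_pos: [0.4516, -0.0416, 0.1763]
eef_rot: [-0.043, -0.705, 0.705, 0.059]
contact_force: [-0.1, 0.1, 0.4]
opening: 0.319
```

```bash
python3 go.py -125 -100 2
```

```text
t 2.7 tip [-139.2  -99.6   10.4] alpha -1.3 F [-0.1  0.1  0.4] open 0.319
d [-0.0107  0.0081  0.0006] w [-0.0028 -0.0074  0.0287]
```

```bash
python3 -c "
from plant import r
import numpy as np
print(np.round(r.get_state()['q'],3))"
```

```text
[-0.036  0.938  0.044  2.203 -0.999  0.044 -0.726]
```

>>> arm_command(
  deltas=[
    {"dx": -0.003, "dy": 0.003, "dz": 0, "wx": 0, "wy": -0.003, "wz": 0.015},
    {"dx": -0.006, "dy": 0.005, "dz": 0, "wx": 0, "wy": -0.005, "wz": 0.02},
    {"dx": -0.009, "dy": 0.007, "dz": 0, "wx": 0, "wy": -0.007, "wz": 0.028},
    {"dx": -0.011, "dy": 0.008, "dz": 0, "wx": 0, "wy": -0.007, "wz": 0.028},
    {"dx": -0.013, "dy": 0.008, "dz": 0, "wx": 0, "wy": -0.007, "wz": 0.028},
  ],
)

```text
clock: 3.2
tool_pos: [0.4667, -0.0439, 0.1692]
eef_rot: [-0.049, -0.705, 0.706, 0.05]
contact_force: [-2.3, 1.4, 1.1]
opening: 0.318
```

```bash
python3 go.py -113 -100 2; python3 -c "
from plant import r
from h import *
pic(r,'side3'); print(np.round(r.get_state()['q'],3))"
```

```text
t 3.2 tip [-120.7  -99.8    3.2] alpha -0.1 F [-2.3  1.4  1.1] open 0.318
d [-0.0072  0.0012  0.0006] w [-0.0032 -0.0006  0.0032]
[-0.034  0.954  0.047  2.167 -1.     0.043 -0.718]
```

View pics/side3.png

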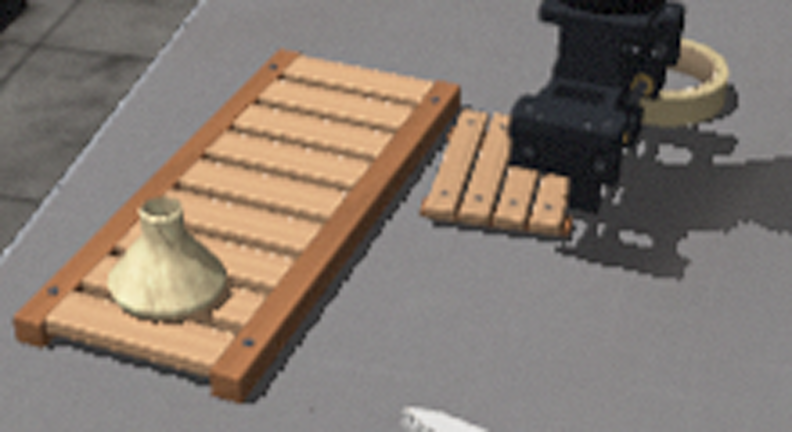

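>>> arm_command(
  deltas=[
    {"dx": -0.002, "dy": 0.0005, "dz": 0, "wx": 0, "wy": 0, "wz": 0},
    {"dx": -0.004, "dy": 0.001, "dz": 0, "wx": 0, "wy": 0, "wz": 0},
    {"dx": -0.006, "dy": 0.001, "dz": 0, "wx": 0, "wy": 0, "wz": 0},
    {"dx": -0.008, "dy": 0.001, "dz": 0, "wx": 0, "wy": 0, "wz": 0},
    {"dx": -0.01, "dy": 0.001, "dz": 0, "wx": 0, "wy": 0, "wz": 0},
  ],
)

```text
clock: 3.75
tool_pos: [0.4768, -0.0453, 0.1683]
eef_rot: [-0.049, -0.705, 0.706, 0.05]
contact_force: [-3.5, 1.0, 1.8]
opening: 0.321
```

```bash
python3 go.py -106 -100 2; python3 -c "
from plant import r
from h import *
pic(r,'side4');pic(r,'scene4','scene',(130,255,130,380),3.2); print(np.round(r.get_state()['q'],3))"
```

```text
t 3.75 tip [-110.4  -99.8    2.3] alpha -0.1 F [-3.5  1.   1.8] open 0.321
d [-0.0041  0.0003  0.0006] w [-0.0033 -0.0005  0.0028]
[-0.057  0.96   0.09   2.139 -0.994  0.085 -0.723]
```

View pics/side4.png

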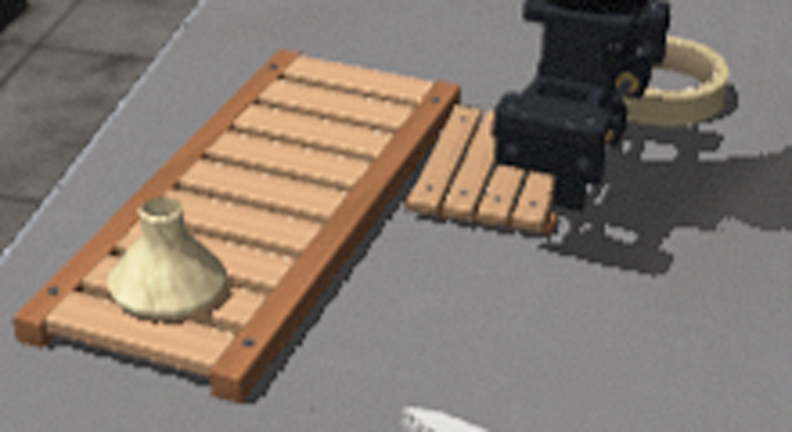

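View pics/scene4.png

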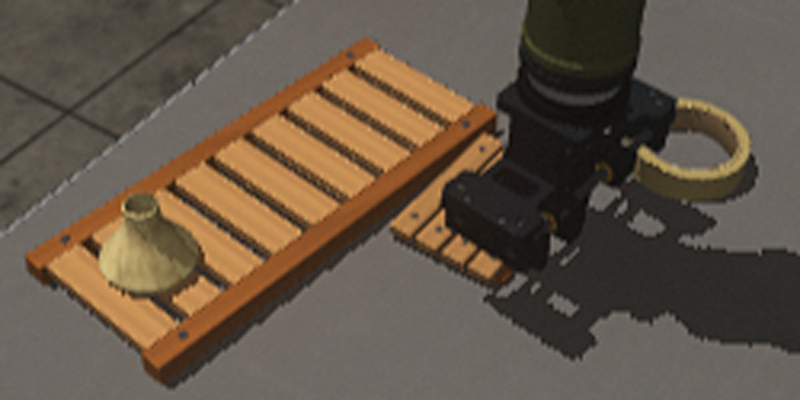

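>>> arm_command(
  deltas=[
    {"dx": -0.002, "dy": 0.0005, "dz": 0, "wx": 0, "wy": 0, "wz": 0},
    {"dx": -0.004, "dy": 0.0005, "dz": 0, "wx": 0, "wy": 0, "wz": 0},
    {"dx": -0.006, "dy": 0.0005, "dz": 0, "wx": 0, "wy": 0, "wz": 0},
    {"dx": -0.007, "dy": 0.0005, "dz": 0, "wx": 0, "wy": 0, "wz": 0},
    {"dx": -0.008, "dy": 0.0005, "dz": 0, "wx": 0, "wy": 0, "wz": 0},
  ],
)

```text
clock: 4.35
tool_pos: [0.4818, -0.0447, 0.1677]
eef_rot: [0.045, 0.706, -0.705, -0.052]
contact_force: [-7.4, 3.8, 4.8]
opening: 0.323
```

```bash
python3 go.py -106 -100 2; python3 -c "
from plant import r
from h import *
pic(r,'side5');pic(r,'scene5','scene',(130,255,130,380),3.2); print(np.round(r.get_state()['q'],3))"
```

```text
t 4.35 tip [-106.8  -97.9    1.7] alpha -0.6 F [-7.4  3.8  4.8] open 0.323
d [ 0.0009 -0.0003  0.0018] w [0.0018 0.0024 0.0128]
[-0.075  0.965  0.121  2.122 -0.988  0.122 -0.729]
```

View pics/side5.png

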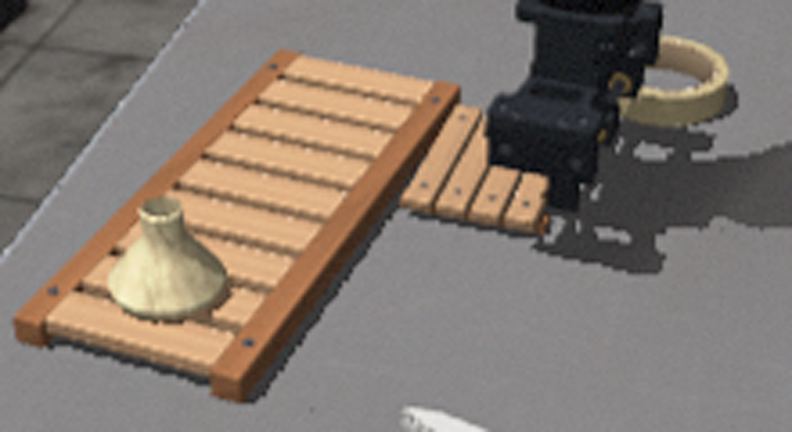

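View pics/scene5.png

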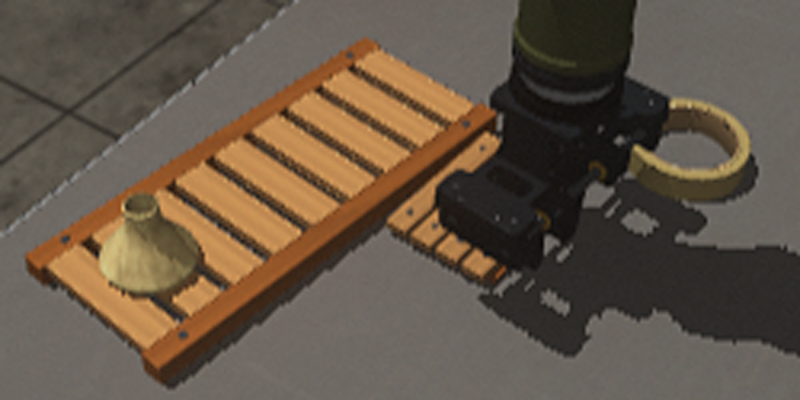

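>>> arm_command(
  deltas=[
    {"dx": -0.003, "dy": 0, "dz": 0, "wx": 0, "wy": 0, "wz": 0},
    {"dx": -0.004, "dy": -0.004, "dz": 0, "wx": 0, "wy": 0, "wz": 0},
    {"dx": -0.004, "dy": -0.008, "dz": 0, "wx": 0, "wy": 0, "wz": 0},
    {"dx": -0.004, "dy": -0.012, "dz": 0, "wx": 0, "wy": 0, "wz": 0},
    {"dx": -0.004, "dy": -0.016, "dz": 0, "wx": 0, "wy": 0, "wz": 0},
  ],
)

```text
clock: 4.95
tool_pos: [0.4871, -0.0455, 0.1835]
eef_rot: [0.046, 0.706, -0.705, -0.051]
contact_force: [-4.4, 3.5, -1.4]
opening: 0.317
```

```bash
python3 go.py -106 -100 2; python3 -c "
from plant import r
from h import *
pic(r,'side6'); print(np.round(r.get_state()['q'],3))"
```

```text
t 4.95 tip [-101.   -98.1   17.5] alpha -0.4 F [-4.4  3.5 -1.4] open 0.317
d [0.0061 0.0155 0.0018] w [0.0004 0.0013 0.0091]
[-0.114  0.94   0.188  2.111 -0.971  0.186 -0.747]
```

View pics/side6.png

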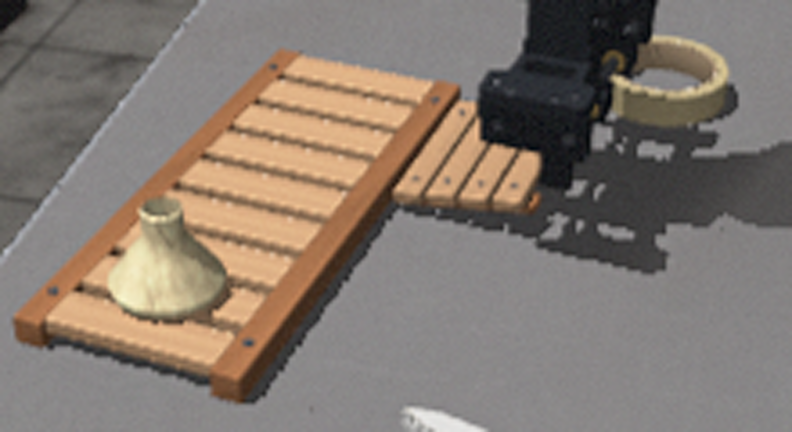

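>>> arm_command(
  deltas=[
    {"dx": -0.002, "dy": -0.003, "dz": 0, "wx": 0, "wy": 0, "wz": 0},
    {"dx": -0.004, "dy": -0.006, "dz": 0, "wx": 0, "wy": 0, "wz": 0},
    {"dx": -0.005, "dy": -0.01, "dz": 0, "wx": 0, "wy": 0, "wz": 0},
    {"dx": -0.006, "dy": -0.013, "dz": 0, "wx": 0, "wy": 0, "wz": 0},
    {"dx": -0.007, "dy": -0.016, "dz": 0, "wx": 0, "wy": 0, "wz": 0},
  ],
)

```text
clock: 5.5
tool_pos: [0.4926, -0.046, 0.1992]
eef_rot: [0.045, 0.706, -0.705, -0.053]
contact_force: [-8.1, 4.8, 2.4]
opening: 0.317
```

```bash
python3 go.py -106 -100 2; python3 -c "
from plant import r
from h import *
pic(r,'side7');pic(r,'scene7','scene',(130,255,130,380),3.2)"
```

```text
t 5.5 tip [-96.1 -97.6  33.3] alpha -0.6 F [-8.1  4.8  2.4] open 0.317
d [0.0114 0.0314 0.0022] w [0.002  0.0009 0.0142]
```

View pics/side7.png

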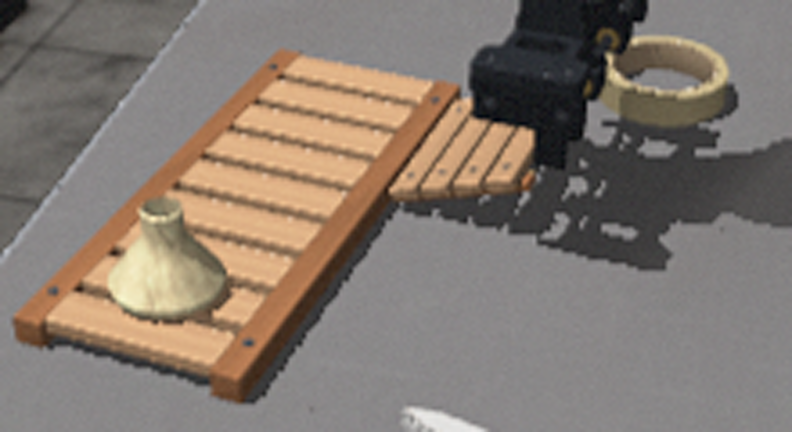

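View pics/scene7.png

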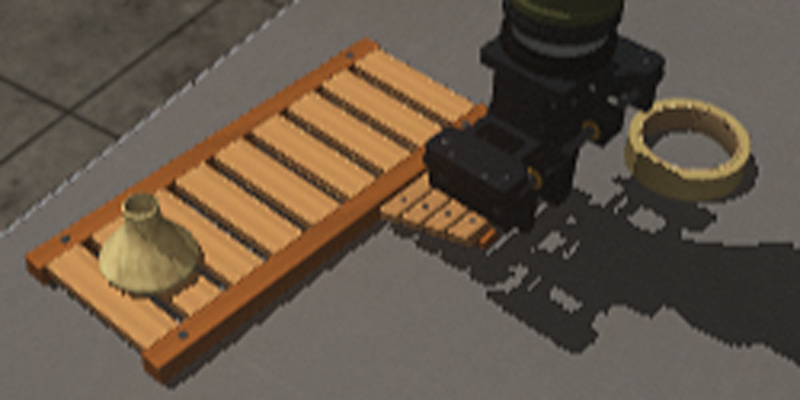

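>>> arm_command(
  deltas=[
    {"dx": -0.001, "dy": -0.005, "dz": 0, "wx": 0, "wy": 0, "wz": 0},
    {"dx": -0.003, "dy": -0.01, "dz": 0, "wx": 0, "wy": 0, "wz": 0},
    {"dx": -0.005, "dy": -0.015, "dz": 0, "wx": 0, "wy": 0, "wz": 0},
    {"dx": -0.008, "dy": -0.019, "dz": 0, "wx": 0, "wy": 0, "wz": 0},
    {"dx": -0.011, "dy": -0.023, "dz": 0, "wx": 0, "wy": 0, "wz": 0},
  ],
)

```text
clock: 6.1
tool_pos: [0.5038, -0.048, 0.2224]
eef_rot: [0.046, 0.706, -0.705, -0.053]
contact_force: [-8.1, 3.3, 3.4]
opening: 0.319
```

```bash
python3 go.py -106 -100 2; python3 -c "
from plant import r
from h import *
pic(r,'side8')"
```

```text
t 6.1 tip [-84.6 -98.2  56.4] alpha -0.6 F [-8.1  3.3  3.4] open 0.319
d [0.0226 0.0546 0.0017] w [0.0008 0.0002 0.0131]
```

View pics/side8.png

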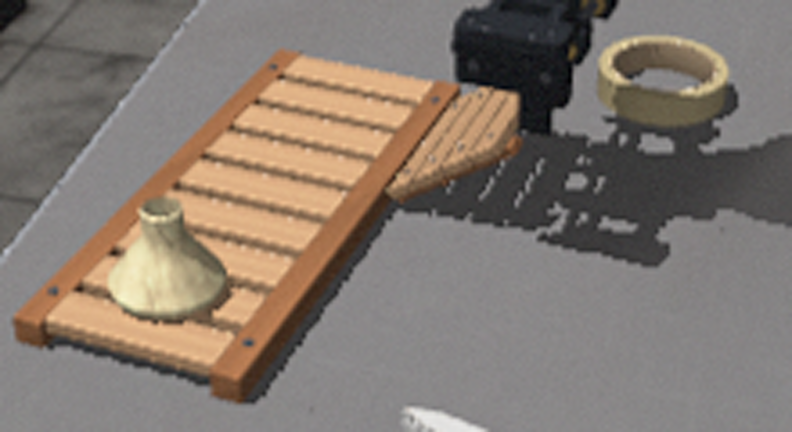

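>>> arm_command(
  deltas=[
    {"dx": -0.004, "dy": -0.005, "dz": 0, "wx": 0, "wy": 0, "wz": 0},
    {"dx": -0.008, "dy": -0.009, "dz": 0, "wx": 0, "wy": 0, "wz": 0},
    {"dx": -0.012, "dy": -0.013, "dz": 0, "wx": 0, "wy": 0, "wz": 0},
    {"dx": -0.016, "dy": -0.016, "dz": 0, "wx": 0, "wy": 0, "wz": 0},
    {"dx": -0.021, "dy": -0.019, "dz": 0, "wx": 0, "wy": 0, "wz": 0},
  ],
)

```text
clock: 6.65
tool_pos: [0.5274, -0.0523, 0.242]
eef_rot: [-0.049, -0.704, 0.706, 0.05]
contact_force: [-0.8, -0.0, 1.4]
opening: 0.314
```

```bash
python3 go.py -106 -100 2; python3 -c "
from plant import r
from h import *
pic(r,'side9')"
```

```text
t 6.65 tip [-59.3 -99.8  76. ] alpha -0.1 F [-0.8 -0.   1.4] open 0.314
d [0.0469 0.0741 0.0005] w [-0.0037 -0.0009  0.0027]
```

View pics/side9.png

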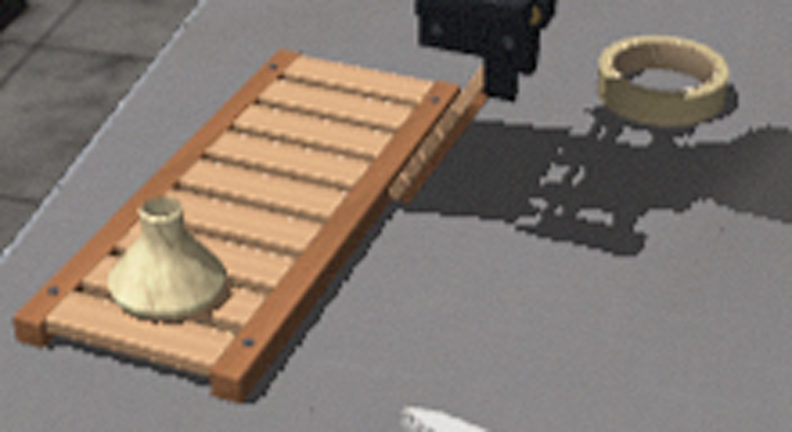

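>>> arm_command(
  deltas=[
    {"dx": -0.005, "dy": -0.002, "dz": 0, "wx": 0, "wy": 0, "wz": 0},
    {"dx": -0.01, "dy": -0.003, "dz": 0, "wx": 0, "wy": 0, "wz": 0},
    {"dx": -0.015, "dy": -0.004, "dz": 0, "wx": 0, "wy": 0, "wz": 0},
    {"dx": -0.02, "dy": -0.005, "dz": 0, "wx": 0, "wy": 0, "wz": 0},
    {"dx": -0.025, "dy": -0.006, "dz": 0, "wx": 0, "wy": 0, "wz": 0},
  ],
)

```text
clock: 7.2
tool_pos: [0.5526, -0.0558, 0.2477]
eef_rot: [-0.049, -0.704, 0.706, 0.05]
contact_force: [-1.6, -0.5, -0.7]
opening: 0.316
```

```bash
python3 go.py -106 -100 2; python3 -c "
from plant import r
from h import *
pic(r,'side10');pic(r,'scene10','scene',(130,255,130,380),3.2)"
```

```text
t 7.2 tip [-33.8 -99.8  81.7] alpha -0.1 F [-1.6 -0.5 -0.7] open 0.316
d [0.0724 0.0798 0.0005] w [-0.0036 -0.0005  0.0024]
```

View pics/side10.png

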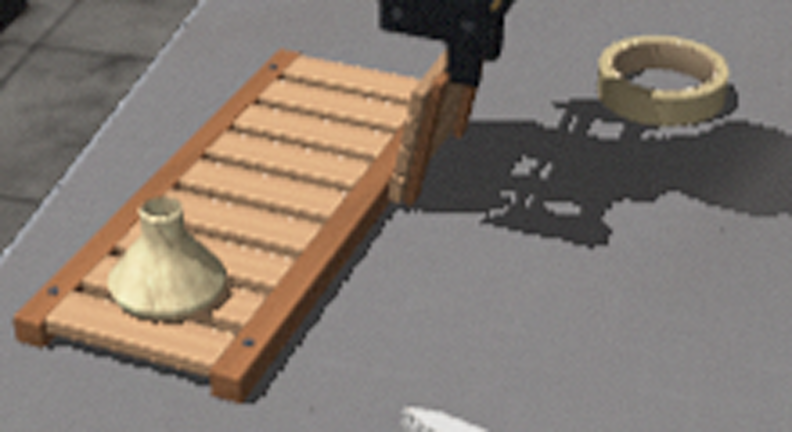

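View pics/scene10.png

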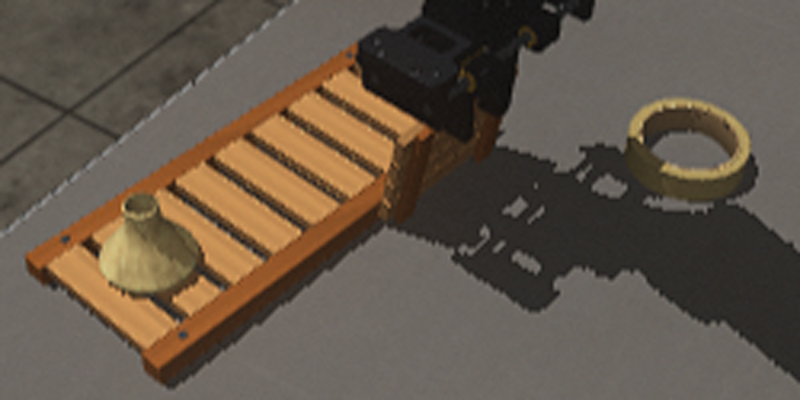

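>>> arm_command(
  deltas=[
    {"dx": -0.005, "dy": 0, "dz": 0, "wx": 0, "wy": 0, "wz": 0},
    {"dx": -0.01, "dy": 0, "dz": 0, "wx": 0, "wy": 0, "wz": 0},
    {"dx": -0.015, "dy": 0, "dz": 0, "wx": 0, "wy": 0, "wz": 0},
    {"dx": -0.02, "dy": 0, "dz": 0, "wx": 0, "wy": 0, "wz": 0},
    {"dx": -0.025, "dy": 0, "dz": 0, "wx": 0, "wy": 0, "wz": 0},
  ],
)

```text
clock: 7.8
tool_pos: [0.5772, -0.0592, 0.2475]
eef_rot: [-0.049, -0.705, 0.706, 0.05]
contact_force: [-0.1, 0.4, 0.4]
opening: 0.319
```

```bash
python3 go.py -106 -100 2; python3 -c "
from plant import r
from h import *
pic(r,'side11')"
```

```text
t 7.8 tip [ -9.1 -99.7  81.5] alpha -0.1 F [-0.1  0.4  0.4] open 0.319
d [0.0971 0.0798 0.0006] w [-0.0033 -0.0005  0.0031]
```

View pics/side11.png

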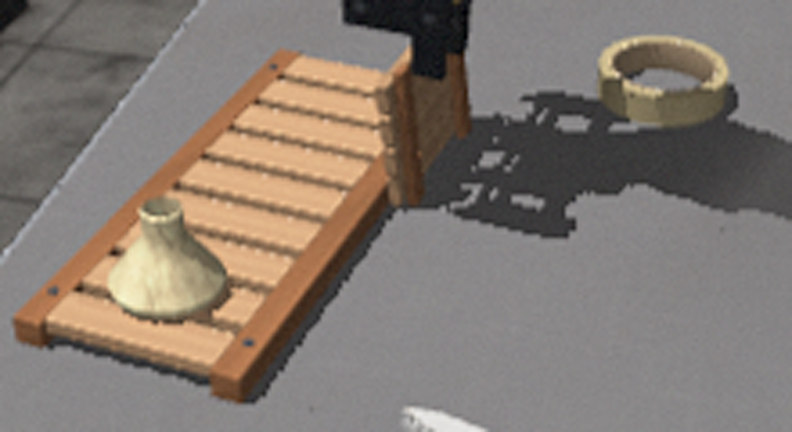

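>>> arm_command(
  deltas=[
    {"dx": -0.005, "dy": 0, "dz": 0, "wx": 0, "wy": 0, "wz": 0},
    {"dx": -0.01, "dy": 0.001, "dz": 0, "wx": 0, "wy": 0, "wz": 0},
    {"dx": -0.015, "dy": 0.003, "dz": 0, "wx": 0, "wy": 0, "wz": 0},
    {"dx": -0.02, "dy": 0.005, "dz": 0, "wx": 0, "wy": 0, "wz": 0},
    {"dx": -0.025, "dy": 0.007, "dz": 0, "wx": 0, "wy": 0, "wz": 0},
  ],
)

```text
clock: 8.35
tool_pos: [0.6019, -0.0628, 0.2403]
eef_rot: [-0.049, -0.705, 0.706, 0.05]
contact_force: [-0.3, -0.9, -0.0]
opening: 0.315
```

```bash
python3 go.py -106 -100 2; python3 -c "
from plant import r
from h import *
pic(r,'side12')"
```

```text
t 8.35 tip [ 15.8 -99.7  74.3] alpha -0.1 F [-0.3 -0.9 -0. ] open 0.315
d [0.1221 0.0726 0.0006] w [-0.0033 -0.0006  0.0032]
```

View pics/side12.png

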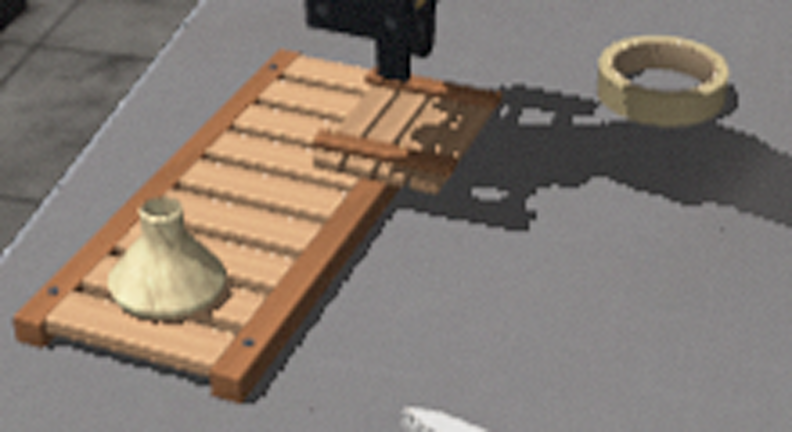

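>>> arm_command(
  deltas=[
    {"dx": 0.02, "dy": -0.005, "dz": 0, "wx": 0, "wy": 0, "wz": 0},
    {"dx": 0.045, "dy": -0.01, "dz": 0, "wx": 0, "wy": 0, "wz": 0},
    {"dx": 0.07, "dy": -0.01, "dz": 0, "wx": 0, "wy": 0, "wz": 0},
    {"dx": 0.095, "dy": -0.005, "dz": 0, "wx": 0, "wy": 0, "wz": 0},
    {"dx": 0.11, "dy": 0, "dz": 0, "wx": 0, "wy": 0, "wz": 0},
  ],
)

```text
clock: 8.9
tool_pos: [0.4908, -0.0471, 0.2409]
eef_rot: [-0.048, -0.705, 0.706, 0.051]
contact_force: [-0.0, -0.1, -0.0]
opening: 0.317
```

```bash
python3 go.py -100 -100 24; python3 -c "
from plant import r
from h import *
pic(r,'side13');pic(r,'scene13','scene',(130,255,130,380),3.2)"
```

```text
t 8.9 tip [-96.6 -99.7  74.9] alpha -0.2 F [-0.  -0.1 -0. ] open 0.317
d [0.0039 0.051  0.0006] w [-0.0033 -0.0008  0.0049]
```

View pics/side13.png

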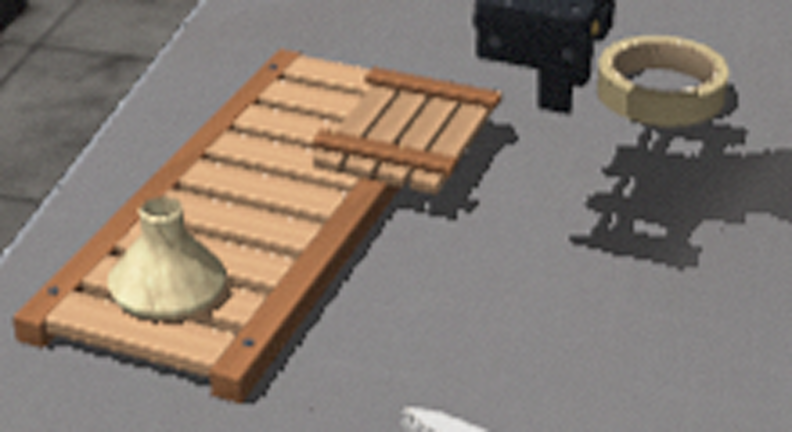

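View pics/scene13.png

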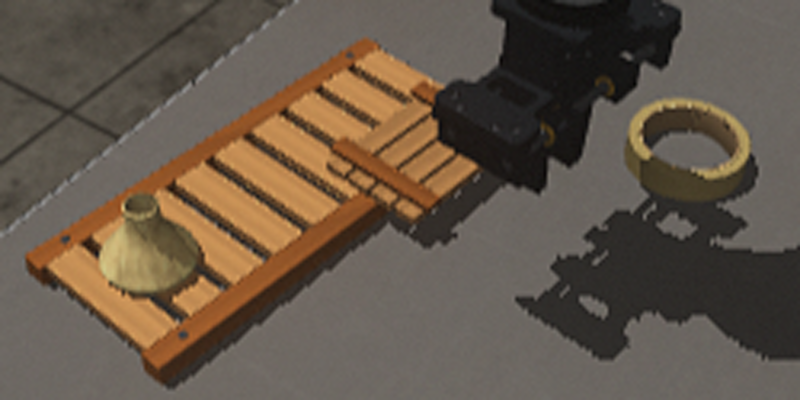

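```bash
python3 -c "
from plant import r
from h import *
D=r.get_calibration('side')
for uv,z in [((318,131),.036),((456,156),.036),((368,69),.036),((501,94),.036),((438,180),.029),((314,152),.029)]:
    print(uv,np.round(1000*L(ray(D,(140+uv[0]/3.6,160+uv[1]/3.6),z)),0))
"
```

```text
(318, 131) [ 60. -54.  36.]
(456, 156) [-38. -59.  36.]
(368, 69) [  62. -147.   36.]
(501, 94) [ -40. -149.   36.]
(438, 180) [-33. -37.  29.]
(314, 152) [ 56. -39.  29.]
```

>>> arm_command(
  deltas=[
    {"dx": 0, "dy": 0.015, "dz": 0, "wx": 0, "wy": 0, "wz": 0},
    {"dx": 0, "dy": 0.03, "dz": 0.001, "wx": 0, "wy": 0, "wz": 0},
    {"dx": -0.005, "dy": 0.045, "dz": 0.002, "wx": 0, "wy": 0, "wz": 0},
    {"dx": -0.01, "dy": 0.051, "dz": 0.002, "wx": 0, "wy": 0, "wz": 0},
    {"dx": -0.025, "dy": 0.051, "dz": 0.002, "wx": 0, "wy": 0, "wz": 0},
  ],
)

```text
clock: 9.5
tool_pos: [0.5169, -0.0533, 0.189]
eef_rot: [-0.048, -0.705, 0.706, 0.052]
contact_force: [0.4, -0.4, 0.2]
opening: 0.315
```

```bash
python3 go.py -50 -102 23.5
```

```text
t 9.5 tip [ -70.  -102.1   23. ] alpha -0.3 F [ 0.4 -0.4  0.2] open 0.315
d [-0.0192 -0.0006  0.0003] w [-0.0026 -0.0018  0.006 ]
```

>>> arm_command(
  deltas=[
    {"dx": -0.008, "dy": -0.001, "dz": 0, "wx": 0, "wy": 0, "wz": 0.006},
    {"dx": -0.016, "dy": -0.001, "dz": 0, "wx": 0, "wy": 0, "wz": 0.006},
    {"dx": -0.022, "dy": -0.001, "dz": 0, "wx": 0, "wy": 0, "wz": 0.006},
    {"dx": -0.027, "dy": -0.001, "dz": 0, "wx": 0, "wy": 0, "wz": 0.006},
    {"dx": -0.032, "dy": -0.001, "dz": 0, "wx": 0, "wy": 0, "wz": 0.006},
  ],
)

```text
clock: 10.0
tool_pos: [0.5482, -0.0572, 0.1907]
eef_rot: [-0.05, -0.705, 0.706, 0.049]
contact_force: [-2.4, 0.3, 2.0]
opening: 0.319
```

>>> arm_command(
  deltas=[
    {"dx": -0.005, "dy": 0, "dz": 0, "wx": 0, "wy": 0, "wz": 0},
    {"dx": -0.01, "dy": 0, "dz": 0, "wx": 0, "wy": 0, "wz": 0},
    {"dx": -0.015, "dy": 0, "dz": 0, "wx": 0, "wy": 0, "wz": 0},
    {"dx": -0.02, "dy": 0, "dz": 0, "wx": 0, "wy": 0, "wz": 0},
    {"dx": -0.025, "dy": 0, "dz": 0, "wx": 0, "wy": 0, "wz": 0},
  ],
)

```text
clock: 10.5
tool_pos: [0.5738, -0.0609, 0.1907]
eef_rot: [-0.05, -0.704, 0.706, 0.049]
contact_force: [-0.2, -0.2, -0.5]
opening: 0.321
```

```bash
python3 go.py 14 -102 23.5; python3 -c "
from plant import r
from h import *
pic(r,'side14')"
```

```text
t 10.5 tip [ -11.4 -101.8   24.7] alpha 0.1 F [-0.2 -0.2 -0.5] open 0.321
d [-0.0258  0.0012  0.0006] w [-0.0033 -0.0005 -0.0031]
```

View pics/side14.png

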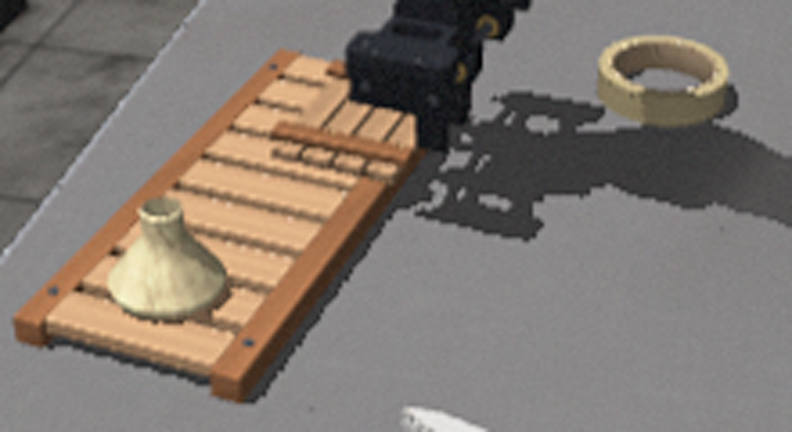

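>>> arm_command(
  deltas=[
    {"dx": -0.005, "dy": 0, "dz": 0, "wx": 0, "wy": 0, "wz": 0},
    {"dx": -0.01, "dy": 0, "dz": 0, "wx": 0, "wy": 0, "wz": 0},
    {"dx": -0.015, "dy": 0, "dz": 0, "wx": 0, "wy": 0, "wz": 0},
    {"dx": -0.02, "dy": 0, "dz": 0, "wx": 0, "wy": 0, "wz": 0},
    {"dx": -0.024, "dy": 0, "dz": 0, "wx": 0, "wy": 0, "wz": 0},
  ],
)

```text
clock: 11.05
tool_pos: [0.5977, -0.0643, 0.1908]
eef_rot: [-0.05, -0.704, 0.706, 0.048]
contact_force: [-1.0, -0.7, -0.6]
opening: 0.315
```

>>> arm_command(
  deltas=[
    {"dx": 0.01, "dy": 0, "dz": 0, "wx": 0, "wy": 0, "wz": 0},
    {"dx": 0.03, "dy": -0.01, "dz": 0, "wx": 0, "wy": 0, "wz": 0},
    {"dx": 0.06, "dy": -0.03, "dz": 0, "wx": 0, "wy": 0, "wz": 0},
    {"dx": 0.09, "dy": -0.07, "dz": 0, "wx": 0, "wy": 0, "wz": 0},
    {"dx": 0.11, "dy": -0.11, "dz": 0, "wx": 0, "wy": 0, "wz": 0},
  ],
)

```text
clock: 11.55
tool_pos: [0.4862, -0.0486, 0.3013]
eef_rot: [-0.05, -0.705, 0.706, 0.05]
contact_force: [1.4, -0.0, 0.5]
opening: 0.319
```

>>> arm_command(
  deltas=[
    {"dx": 0, "dy": -0.03, "dz": 0.03, "wx": 0, "wy": 0, "wz": 0},
    {"dx": 0, "dy": -0.06, "dz": 0.06, "wx": 0, "wy": 0, "wz": 0},
    {"dx": 0, "dy": -0.08, "dz": 0.1, "wx": 0, "wy": 0, "wz": 0},
    {"dx": 0, "dy": -0.08, "dz": 0.13, "wx": 0, "wy": 0, "wz": 0},
    {"dx": 0, "dy": -0.08, "dz": 0.15, "wx": 0, "wy": 0, "wz": 0},
  ],
)

```text
clock: 12.05
tool_pos: [0.4667, -0.1997, 0.3824]
eef_rot: [-0.052, -0.703, 0.707, 0.048]
contact_force: [-0.0, 0.6, -1.0]
opening: 0.316
```

```bash
python3 go.py; python3 -c "
from plant import r
from h import *
pic(r,'side15');pic(r,'scene15','scene',(130,255,130,380),3.2)"
```

```text
t 12.05 tip [ -97.5 -254.5  216.5] alpha 0.4 F [-0.   0.6 -1. ] open 0.316
```

View pics/side15.png

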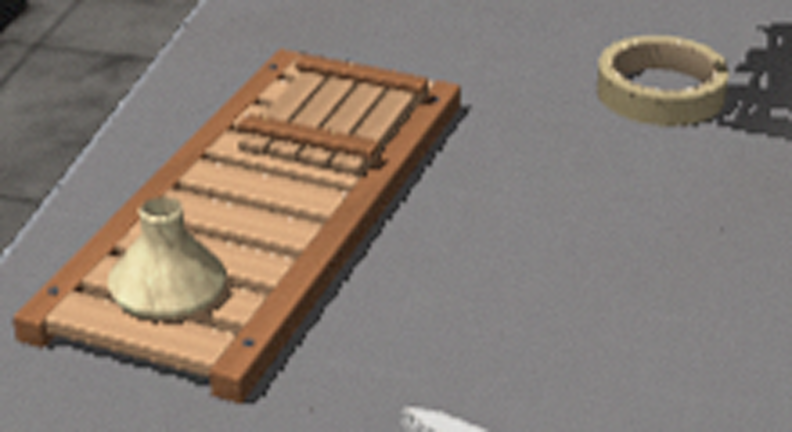

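View pics/scene15.png

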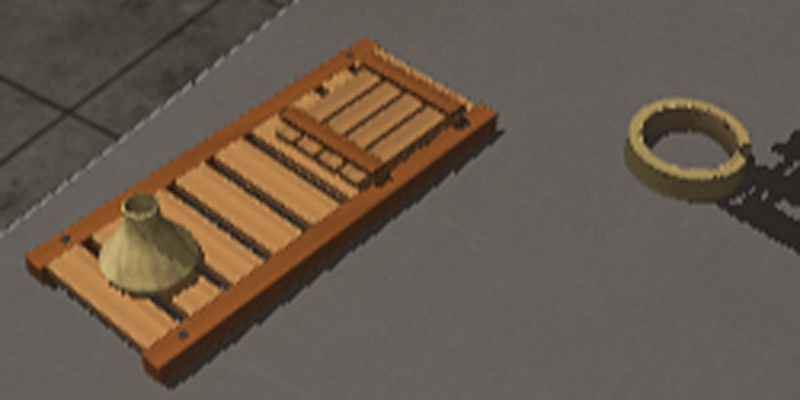

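Both views show the stand face down, feet up. I'll check its corners numerically.

```bash
python3 -c "
from plant import r
from h import *
D=r.get_calibration('side');S=r.get_calibration('scene')
for uv,z in [((243,115),.036),((383,144),.036),((296,62),.036),((428,82),.036),((240,136),.029),((365,160),.029)]:
    print(uv,np.round(1000*L(ray(D,(140+uv[0]/3.6,160+uv[1]/3.6),z)),0))
for uv,z in [((283,108),.036),((382,164),.036),((366,58),.036),((463,105),.036)]:
    print(uv,np.round(1000*L(ray(S,(130+uv[0]/3.2,130+uv[1]/3.2),z)),0))
"
```

```text
(243, 115) [117. -54.  36.]
(383, 144) [ 13. -55.  36.]
(296, 62) [ 115. -137.   36.]
(428, 82) [  14. -146.   36.]
(240, 136) [112. -39.  29.]
(365, 160) [ 21. -42.  29.]
(283, 108) [120. -51.  36.]
(382, 164) [ 18. -56.  36.]
(366, 58) [ 115. -143.   36.]
(463, 105) [  17. -151.   36.]
```

```bash
python3 -c "
from plant import r
print(r.finish_job(), r.get_state()['clock'])"
```

```text
the job is handed in; nothing more can be done
the job is handed in; nothing more can be done
```

The pot stand now lies upside down on the drying rack, feet up, with no part overhanging. I handed the job in about 12 s into the 69 s allowed; it reports no verdict.

**What I did:** I pushed the stand square against the rack's front rail with the fingertips. I then worked its near edge up until it stood nearly upright on its far edge and tipped it face down onto the rack. That left about 39 mm overhanging, so I pushed it on and moved the arm clear. It was never gripped or carried. The contact force I read after each move stayed below about 10 N, against the 60 N limit; I did not sample it within moves.

**Last checks, from both camera views:**

| Stand outline | Measured | Rack extent |
|---|---|---|
| Depth (from the front edge) | about 15 to 117 mm | 0 to 150 mm |
| Width (about rack centre) | about -167 to -37 mm | ±180 mm |

- **Flatness:** corner positions worked out assuming the stand lies flat gave its true size to within a few millimetres in both views. I did not measure the tilt separately.
- **Other objects:** in the pictures the rose and the tape were unmoved. The labels are only partly in the last view, and that part looks unchanged.
- **Disagreements:** the two views differed by up to about 6 mm on some corners, well inside the margins. At close range the arm hit its wrist limits, so early moves ended up to about 20 mm off in position and 2° off in tilt. This did no harm.

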